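# Rack the wide gel cassette

### The job

Take the wide gel cassette out of its holder by the tab of its comb and put it into the empty slot of the plate rack, between the plain cassettes that stand there. Lower it until it stands on the rack's floor before you let go, upright, in line with the slot and roughly centred along it; do not knock the other cassettes about, and leave the narrow one where it is.

Things in the scene. Friction and masses are not known exactly. Their poses are not given: they have to be found in the camera images.
- wide_tab (a point): Wide gel cassette: loose upright white slab with grey windows, 100 mm wide (x), 8 thick (y), 80 high, 0.18 kg. From the middle of its top edge rises a fixed grey grip tab, 40 mm wide (x), 10 thick (y), 50 tall. Point: the tab's centre, 25 mm above the slab's top, 105 mm above the cassette's foot; z up. Pinch the tab across its thickness (along y). It stands in one of two holders, left of the rack.
- narrow_tab (a point): Narrow gel cassette, to be left alone: same height, thickness and tab as the wide one, but its slab is only 55 mm wide. It stands in the other holder; which of the two stands to the left varies. Point: its tab's centre.
- wide_holder: Fixed holder of the wide cassette (the narrow one's is alike): base 90 mm (x) by 46 (y), 10 mm high, on which the cassette stands, with two low walls 50 mm long (x) up to 36 mm above the bench; the groove between them is 12 mm wide. Origin: under its centre, on the bench; x along the groove, z up.
- empty_slot (a point): Empty slot of the rack, one of its middle three, with a plain cassette on either side. Point: middle of the slot, on the rack's floor, 10 mm above the bench. x along the slot, y across the slots (30 mm apart), z up. Posts 34 mm either way along x flank it, 50 mm tall above the floor: 14 mm free between them, tapered over the top 18 mm to a mouth 25 mm wide.
- rack_centre (a point): Centre of the fixed rack's floor, 10 mm above the bench: aluminium base 116 mm (x) by 178 (y), five slots along x between two rows of six grey posts (16 mm thick), on the right part of the bench. Same axes as the empty slot.
- plate_1_centre (a point): A plain cassette without comb (100 mm wide along its x, 8 mm thick along its y, 80 mm high), standing loose in one slot of the rack, its top 90 mm above the bench. Point at its centre, 40 mm above its foot. z is up.
- plate_2_centre (a point): A plain cassette without comb (100 mm wide along its x, 8 mm thick along its y, 80 mm high), standing loose in one slot of the rack, its top 90 mm above the bench. Point at its centre, 40 mm above its foot. z is up.
- plate_3_centre (a point): A plain cassette without comb (100 mm wide along its x, 8 mm thick along its y, 80 mm high), standing loose in one slot of the rack, its top 90 mm above the bench. Point at its centre, 40 mm above its foot. z is up.
- plate_4_centre (a point): A plain cassette without comb (100 mm wide along its x, 8 mm thick along its y, 80 mm high), standing loose in one slot of the rack, its top 90 mm above the bench. Point at its centre, 40 mm above its foot. z is up.
Mind the look-alikes: they are no part of the job. What is shaped like the part that bears wide_tab but orange is not meant.

How it is judged:
By the outcome, as a careful person would: the job done as asked, in the order asked, and still so for the second after the job is handed in, with the robot touching nothing.
It also fails if it takes over 48 s, if anything falls off the work surface, if the arm or the gripper's body presses on something with over 40 N, if the wrist force passes 120 N, or if a joint passes its speed limit or range.

### The arm

A 7-joint arm with a two-finger parallel gripper is mounted at the origin on a cart in front of the work surface, level with it; the furniture and walls round the work are solid. World frame = base frame: x ahead of the robot, y to its left, z up, the work surface at z = 0. Lengths are in m, angles in rad, forces in N, time in s.
With the tool pointing down it reaches from about 0.4 to 0.85 m from the base axis. Payload 10.4 kg.
Tool frame: the origin (TCP) lies midway between the tips of the shut fingers; the grasp point (between the pads) lies 19 mm behind it; z points along the fingers, y is the line along which they close (so a half turn about z gives the same grasp; the last joint's range is limited). The gripper opens to 87 mm and grips with 3 to 60 N. Pads are 19 mm wide; open, the fingers measure 117 mm over their backs; the gripper's body (75 mm by 190 mm) begins 51 mm behind the grasp point.
Start: joints at [1.257, 0.332, -0.065, 1.46, 0.022, 1.35, -0.088], TCP at [0.179, -0.599, 0.223] pointing down, gripper open.
Joint ranges: [-2.6, 2.6], [-0.5, 2.12], [-1.47, 1.34], [0.16, 2.42], [-1.27, 4.41], [0.06, 2.06], [-2.6, 2.6]. Speed limits (rad/s): [2.22, 2.22, 2.79, 2.79, 3.14, 3.14, 3.14].

### API

Orientations are given as a unit quaternion [x, y, z, w].
In Python, from bench import r gives the robot as it stands.
- The arm moves only by the tool carry_out, never from a script. Its argument "steps" is a list that holds one entry, the list of rows, each a list of 6 numbers: the shift along the tool's x, y, z in cm, then the turn, a rotation vector about the tool's x, y, z in rad. In form: [[[dx, dy, dz, wx, wy, wz], ...]]. A call has 1 to 20 rows; each row is the pose to reach, as a shift and turn from the pose commanded when the call began, along the tool's axes at that moment; what a row does not reach only later rows make up. A row lasts 1/12 s, in which the tool goes at most 41.7 mm and 7.16 degrees, less where a joint would pass 70% of its speed; a pose out of reach is approached as far as the arm can. A call with a gripper value outside its range is refused whole. "hand" is the closure, from -1 (fully open) to 1 (shut), set as the call begins (left out, the last holds). The fingers move at their own pace and stop on an object; "squeeze" is the grip in N (left out, the last holds). Time passes only in rows, so rows that repeat a pose let the fingers close. It gives the time, the measured TCP pose, the force, the opening and the grip force at its end, in the units of the state.
- r.read_state(): the state, without advancing time (a new reading comes with each control period).
- r.camera(name): name is "side" or "top" or "wrist"; returns the picture (420x560x3 uint8, red, green, blue); there is no depth.
- r.camera_params(name): a dict with "fx", "fy", "cx", "cy" (pixels), "D" ([k1, k2, p1, p2, k3] as OpenCV has them; the pictures are not rectified), "view" (4x4, takes a point from world to camera coordinates). Camera axes: x right, y up, looking along -z (the intrinsics and any distortion apply to the point x, -y, -z); pixel columns grow to the right and rows downward; lengths in m; the calibration is good to about 2 mm. A picture is of the moment at which its call begins: read the wrist's pose just before it. camera_params takes no time and is no camera call; for the wrist camera it gives the pose at the moment of the call.
- r.close_job(): hands the job in; it is judged then, once.
The state is a dict: "time": time; "joint_positions": joint angles; "joint_vel": joint speeds; "joint_torque": joint torques, N m; "ee_pos": TCP position; "eef_rot": TCP orientation; "ft_force": force on the tool from outside, world axes, zero at the start; "torque": the same for the moment, N m; "width": finger opening in m; "grip_force": force on a finger pad.
Only numpy, scipy, OpenCV 4.12 (cv2) and the standard library are available. Lean on these libraries where they do the work, as an engineer would, in place of code of your own. Each camera call takes 0.05 s, during which the arm holds its last target. There are 200 camera calls.

## Working session

There is one attempt and no reset: what is moved stays moved. The work goes in short steps, Python scripts to look and compute and a tool call to move; the robot and the scene stay as the last step left them, time stands still between calls to the robot, and variables do not carry over. Pictures are saved under pics/ and viewed, at most 10 in all, crops included, and the job is handed in when it is done.

Besides the shell and the picture viewer there is one more tool, called after "Emit:" by a JSON object that holds its "method" and its "body", one argument or row to a line. carry_out: Moves the arm, as the interface text tells. Its arguments: {"type":"object","properties":{"steps":{"type":"array","items":{"type":"array","items":{"type":"array","items":{"type":"number"}}}},"hand":{"type":"number"},"squeeze":{"type":"number"}},"required":["steps"]}

```bash
mkdir -p pics; python3 - <<'E'
from bench import r
import cv2,json,numpy as np
s=r.read_state(); print(s)
for n in("top","side"):
    im=r.camera(n); cv2.imwrite(f"pics/{n}0.png",im[:,:,::-1])
    p=r.camera_params(n); print(n,{k:np.round(np.array(v),4).tolist() for k,v in p.items()})
E
```

```text
{'time': 0.0, 'joint_positions': array([ 1.25741459,  0.33286063, -0.0647291 ,  1.46092706,  0.02159663,
        1.34989142, -0.08850027]), 'joint_vel': array([ 0.00052998, -0.00033464, -0.00091794,  0.00136965,  0.00015724,
        0.00026314, -0.00096247]), 'joint_torque': array([-2.21615501e-04, -6.23252320e+01,  2.47326004e-02, -3.89892662e+01,
       -6.13116869e-02,  3.96941090e-02,  1.58159460e-04]), 'ee_pos': array([ 0.17909227, -0.59839544,  0.22176784]), 'eef_rot': array([ 9.89445695e-01,  1.44902497e-01, -1.26080175e-04, -6.83947013e-04]), 'ft_force': array([-0.06697368,  0.17629617,  0.00838032]), 'torque': array([ 0.00153547, -0.00846218, -0.00271614]), 'grip_force': 0.0, 'width': 0.08700409015036242}
top {'fx': 506.2252, 'fy': 506.2252, 'cx': 287.7386, 'cy': 213.5025, 'D': [-0.1089, 0.0, 0.0, 0.0, 0.0], 'view': [[0.0178, -0.9998, 0.0103, -0.1623], [0.991, 0.019, 0.1323, -0.6474], [-0.1324, 0.0078, 0.9912, -1.1963], [0.0, 0.0, 0.0, 1.0]]}
side {'fx': 392.8353, 'fy': 392.8353, 'cx': 287.5512, 'cy': 214.4173, 'D': [0.0363, 0.0, 0.0, 0.0, 0.0], 'view': [[0.999, 0.0421, -0.0176, -0.6449], [-0.0057, 0.4987, 0.8667, -0.0397], [0.0453, -0.8657, 0.4985, -1.1491], [0.0, 0.0, 0.0, 1.0]]}
```

View pics/top0.png

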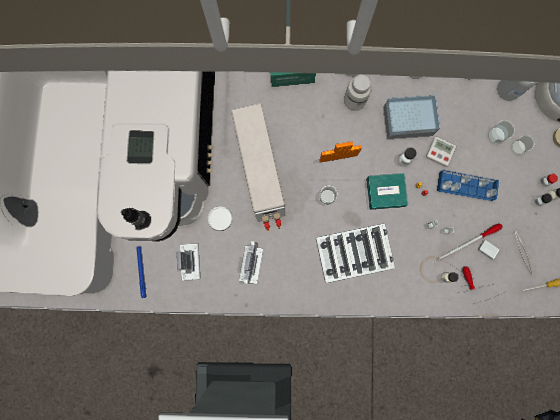

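View pics/side0.png

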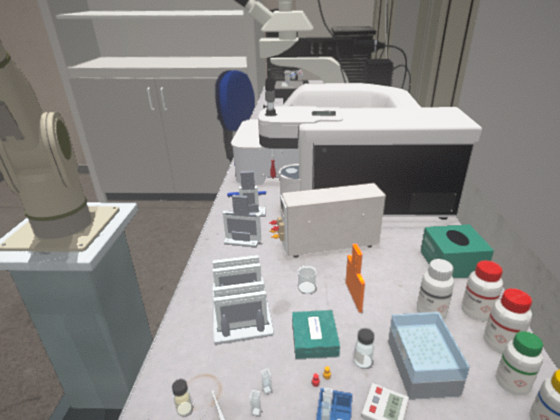

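The top view shows holders at about (188,261) and (251,263), the rack at (355,253), and an orange look-alike at (340,152), which isn't the one meant. Next I'll enlarge both views to tell the wide cassette from the narrow one.

```bash
python3 - <<'E'
import cv2,numpy as np
a=cv2.imread("pics/top0.png")[220:290,170:400]; b=cv2.imread("pics/side0.png")[160:350,200:290]
a=cv2.resize(a,None,fx=3.4,fy=3.4,interpolation=cv2.INTER_CUBIC); b=cv2.resize(b,None,fx=3,fy=3,interpolation=cv2.INTER_CUBIC)
print(a.shape,b.shape)
cv2.imwrite("pics/a1.png",a);cv2.imwrite("pics/b1.png",b)
E
```

```text
(238, 782, 3) (570, 270, 3)
```

View pics/a1.png

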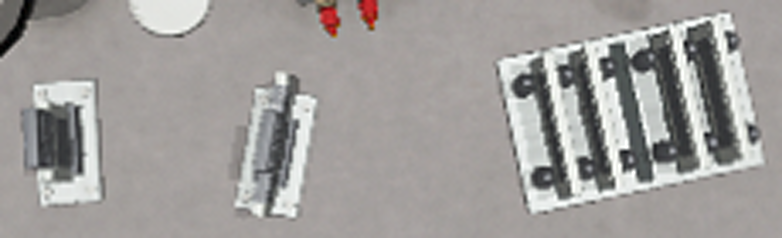

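View pics/b1.png

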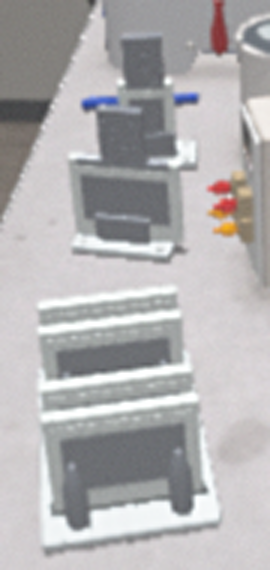

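The two cassettes:
- **Right holder:** top (251,263), side (240,225). The slab overhangs its 90 mm base, so this is the wide one.
- **Left holder:** top (188,261), side (248,190). The slab is about as wide as its tab plus a little, so this is the narrow one and stays where it is.
- **Orange one:** top (340,152). It is the excluded look-alike.

Next come rough positions and the wrist camera's mounting.

```bash
cat > h.py <<'E'
from bench import r
import cv2,numpy as np
from scipy.spatial.transform import Rotation as R
def ray(p,u,v):
    K=np.array([[p["fx"],0,p["cx"]],[0,p["fy"],p["cy"]],[0,0,1.]])
    n=cv2.undistortPoints(np.array([[[u,v]]],float),K,np.array(p["D"],float))[0,0]
    V=np.array(p["view"]); Rt=V[:3,:3].T
    d=Rt@np.array([n[0],-n[1],-1.]); return -Rt@V[:3,3], d/np.linalg.norm(d)
def plane(p,u,v,z):
    o,d=ray(p,u,v); return o+d*(z-o[2])/d[2]
def tri(rs):
    A=sum(np.eye(3)-np.outer(d,d) for o,d in rs); b=sum((np.eye(3)-np.outer(d,d))@o for o,d in rs)
    return np.linalg.solve(A,b)
def proj(p,X):
    V=np.array(p["view"]); c=(V[:3,:3]@np.atleast_2d(X).T).T+V[:3,3]; c=c*[1,-1,-1]
    K=np.array([[p["fx"],0,p["cx"]],[0,p["fy"],p["cy"]],[0,0,1.]])
    return cv2.projectPoints(c,np.zeros(3),np.zeros(3),K,np.array(p["D"],float))[0][:,0]
def to_tool(s,pos,Rt):
    R0=R.from_quat(s["eef_rot"]); return R0.inv().apply(pos-s["ee_pos"])*100,(R0.inv()*Rt).as_rotvec()
E
python3 - <<'E'
from h import *
t=r.camera_params("top"); sd=r.camera_params("side"); w=r.camera_params("wrist"); s=r.read_state()
f=lambda x,y:(170+x/3.4,220+y/3.4); g=lambda x,y:(200+x/3,160+y/3)
for n,c in dict(BL=(499,58),BR=(735,10),FR=(764,160),FL=(530,213)).items(): print(n,plane(t,*f(*c),.01).round(3))
print("holder corners")
for c in [(255,85),(317,95),(297,217),(236,212)]: print(plane(t,*f(*c),.01).round(3))
print("side plates top edge mids (z=.09)")
for c in [(38,293,176,288),(40,328,182,320),(40,382,190,365),(45,410,197,394)]:
    print(plane(sd,*g(*c[:2]),.09).round(3),plane(sd,*g(*c[2:]),.09).round(3))
print("tab top side", plane(sd,*g(121,107),.14).round(3))
V=w["view"];Vi=np.linalg.inv(V);R0=R.from_quat(s["eef_rot"])
print("wrist cam in tool",R0.inv().apply(Vi[:3,3]-s["ee_pos"]).round(3),"axes",(R0.inv().as_matrix()@Vi[:3,:3]).round(2).tolist(),w["fx"],w["D"])
E
```

```text
BL [ 0.597 -0.224  0.01 ]
BR [ 0.636 -0.4    0.01 ]
FR [ 0.525 -0.421  0.01 ]
FL [ 0.484 -0.248  0.01 ]
holder corners
[ 0.573 -0.045  0.01 ]
[ 0.567 -0.091  0.01 ]
[ 0.478 -0.078  0.01 ]
[ 0.48  -0.034  0.01 ]
side plates top edge mids (z=.09)
[ 0.495 -0.26   0.09 ] [ 0.595 -0.252  0.09 ]
[ 0.505 -0.301  0.09 ] [ 0.603 -0.29   0.09 ]
[ 0.517 -0.357  0.09 ] [ 0.613 -0.338  0.09 ]
[ 0.525 -0.384  0.09 ] [ 0.62  -0.367  0.09 ]
tab top side [ 0.53  -0.062  0.14 ]
wrist cam in tool [ 0.076  0.    -0.162] axes [[0.0, 0.96, 0.28], [1.0, -0.0, 0.0], [0.0, 0.28, -0.96]] 289.5886741314136 [-0.03051719  0.          0.          0.          0.        ]
```

Rack corners come out at 115 × 180 mm (116 × 178 stated), yaw about 12°. Plate offsets from the rack centre are about +69, +28, -25 and -54 mm, so the middle slot looks empty. I'll fly over the wide holder and measure with the wrist camera.

```bash
python3 - <<'E'
from h import *
s=r.read_state(); sd=r.camera_params("side")
print(to_tool(s,np.array([.52,-.06,.27]),R.from_euler('z',-7.5,degrees=True)*R.from_quat([1,0,0,0])))
b=plane(sd,296,252,0);o,d=ray(sd,293,213);k=((b-o)[:2]@d[:2])/(d[:2]@d[:2]);print("box",b,(o+k*d))
E
```

```text
(array([ 48.0977697 , -41.81613635,  -4.76730731]), array([-1.20078958e-03,  3.05053515e-04,  4.21692979e-01]))
box [ 0.67222434 -0.10913493  0.        ] [ 0.66566645 -0.10937237  0.11713011]
```

Emit:
{"method": "carry_out", "body": {
  "steps": [
    [[3, -2.6, -4.8, 0, 0, 0.03], [6, -5.2, -4.8, 0, 0, 0.06], [9, -7.8, -4.8, 0, 0, 0.09], [12, -10.4, -4.8, 0, 0, 0.12], [15, -13, -4.8, 0, 0, 0.15], [18, -15.6, -4.8, 0, 0, 0.18], [21, -18.2, -4.8, 0, 0, 0.2], [24, -20.9, -4.8, 0, 0, 0.22], [27, -23.5, -4.8, 0, 0, 0.25], [30, -26.1, -4.8, 0, 0, 0.28], [33, -28.7, -4.8, 0, 0, 0.31], [36, -31.3, -4.8, 0, 0, 0.34], [39, -33.9, -4.8, 0, 0, 0.37], [42, -36.5, -4.8, 0, 0, 0.4], [45, -39.1, -4.8, 0, 0, 0.42], [48.1, -41.8, -4.8, 0, 0, 0.422], [48.1, -41.8, -4.8, 0, 0, 0.422], [48.1, -41.8, -4.8, 0, 0, 0.422], [48.1, -41.8, -4.8, 0, 0, 0.422], [48.1, -41.8, -4.8, 0, 0, 0.422]]
  ],
  "hand": -1
}}

```text
time: 1.77
ee_pos: [0.5197, -0.0618, 0.2703]
eef_rot: [0.998, -0.067, -0.0, 0.0]
ft_force: [-0.4, -0.1, -0.1]
width: 0.0871
grip_force: 0.0
```

```bash
python3 - <<'E'
from h import *
s=r.read_state(); print(s["time"],s["ee_pos"],s["eef_rot"],s["joint_positions"].round(2))
p=r.camera_params("wrist"); im=r.camera("wrist"); cv2.imwrite("pics/w1.png",im[:,:,::-1]); np.save("w1.npy",np.array([p["view"]]))
o=np.array([.523,-.062]);
print(proj(p,[[.523,-.062,.14]]),proj(p,[[.56,-.323,.09]]))
E
```

```text
1.7667 [ 0.51968118 -0.06183247  0.27029611] [ 9.97783402e-01 -6.65439745e-02 -2.89072421e-04  3.13058374e-04] [ 0.59  0.13 -0.6   1.63  0.07  1.41 -1.73]
[[278.385757   199.12653587]] [[497.24499498 129.24509745]]
```

View pics/w1.png

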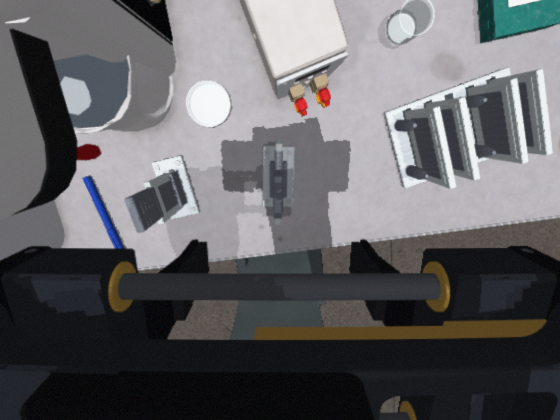

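The wrist view shows the wide cassette at (279,180) under the gripper's shadow. White plate tops end at about (450,185), (478,178), (525,160) and (550,152), so the wide gap sits in the middle slot. I'll enlarge the cassette, with the contrast raised.

```bash
python3 - <<'E'
import cv2,numpy as np
im=cv2.imread("pics/w1.png")
a=im[130:230,235:325].astype(float); a=np.clip((a/255)**.6*255,0,255).astype(np.uint8)
b=im[60:200,380:560]
a=cv2.resize(a,None,fx=4,fy=4,interpolation=cv2.INTER_CUBIC); b=cv2.resize(b,None,fx=2.4,fy=2.4,interpolation=cv2.INTER_CUBIC)
c=np.zeros((400,800,3),np.uint8); c[:400,:360]=a; c[:336,364:796]=b; cv2.imwrite("pics/c1.png",c)
E
```

```text
(no output)
```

View pics/c1.png

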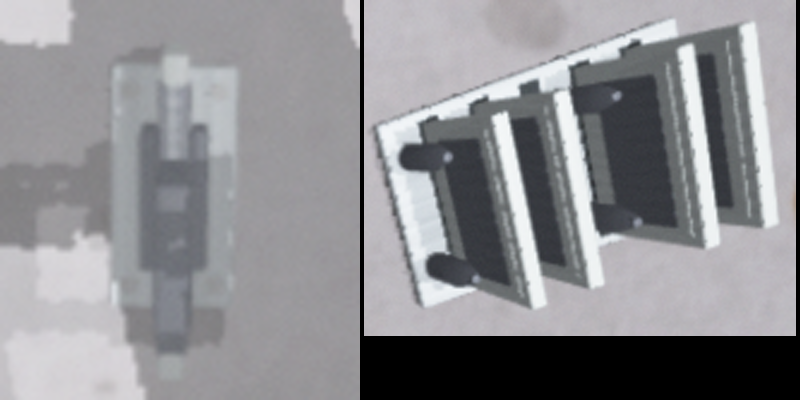

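Left half: the holder base has corners at about (113,65), (239,68), (232,306) and (113,305), and the slab's centreline runs from (175,60) to (172,370). Right half: the plate tops are clear and the middle slot is empty, with posts showing at (600,95) and (620,220). Now I'll turn these into positions.

```bash
python3 - <<'E'
from h import *
p=r.camera_params("wrist"); A=lambda x,y:(234.9+x/4,129.9+y/4); B=lambda x,y:(380+(x-364)/2.4,60+y/2.4)
H=np.array([plane(p,*A(*c),.01) for c in [(113,65),(239,68),(232,306),(113,305)]]); print(H.round(4).tolist(),"centre",H.mean(0).round(4), "sizes",np.linalg.norm(H-np.roll(H,1,0),axis=1).round(3))
print("slab front top",plane(p,*A(171,365),.09).round(4), "back",plane(p,*A(175,85),.09).round(4))
# model check
def box(c,yaw,lx,ly,z): 
    a=np.radians(yaw);M=np.array([[np.cos(a),-np.sin(a)],[np.sin(a),np.cos(a)]])
    return np.array([list(M@[sx*lx/2,sy*ly/2]+c)+[z] for sx,sy in[(1,1),(1,-1),(-1,-1),(-1,1)]])
c=H.mean(0)[:2]
for n,(lx,ly,z) in dict(base=(.09,.046,.01),slabtop=(.1,.008,.09),tabtop=(.04,.01,.14),tabbot=(.04,.01,.09)).items():
    q=proj(p,box(c,-7.5,lx,ly,z)); print(n,((q-[234.9,129.9])*4).round(0).tolist())
T=[((499,115),(538,306)),((562,92),(595,287)),((686,46),(711,247)),((747,24),(770,226))]
Q=[]
for a,b in T:
    a=plane(p,*B(*a),.09);b=plane(p,*B(*b),.09);d=a-b;Q.append((a+b)/2);print("plate",((a+b)/2).round(4),np.linalg.norm(d).round(4),np.degrees(np.arctan2(d[1],d[0])).round(1))
Q=np.array(Q);print("mean",Q.mean(0),[np.linalg.norm(Q[i]-Q[i+1]).round(4) for i in range(3)])
for c in [(373,125),(675,18),(420,306)]: print("rackbase",plane(p,*B(*c),.01).round(4))
E
```

```text
[[0.5712, -0.0464, 0.01], [0.5642, -0.0909, 0.01], [0.4769, -0.0778, 0.01], [0.4833, -0.0333, 0.01]] centre [ 0.5239 -0.0621  0.01  ] sizes [0.089 0.045 0.088 0.045]
slab front top [ 0.4829 -0.0557  0.09  ] back [ 0.5677 -0.0683  0.09  ]
base [[109.0, 65.0], [238.0, 64.0], [235.0, 307.0], [114.0, 307.0]]
slabtop [[160.0, 65.0], [187.0, 65.0], [187.0, 391.0], [162.0, 391.0]]
tabtop [[154.0, 197.0], [193.0, 197.0], [193.0, 347.0], [155.0, 347.0]]
tabbot [[157.0, 168.0], [191.0, 168.0], [190.0, 298.0], [158.0, 298.0]]
plate [ 0.5447 -0.2618  0.09  ] 0.0975 12.4
plate [ 0.5511 -0.2911  0.09  ] 0.0979 11.8
plate [ 0.5644 -0.3496  0.09  ] 0.0986 11.9
plate [ 0.571  -0.3788  0.09  ] 0.0985 12.5
mean [ 0.55780562 -0.32032293  0.09      ] [np.float64(0.0301), np.float64(0.0599), np.float64(0.0299)]
rackbase [ 0.5953 -0.2196  0.01  ]
rackbase [ 0.6326 -0.3944  0.01  ]
rackbase [ 0.4841 -0.2448  0.01  ]
```

Sizes check out: base 89 × 45 mm, plate tops 98 mm long, spacings 30.1, 59.9 and 29.9 mm. The wide tab is at about (0.5245, -0.062) with yaw -8.5°. The slot is at about (0.558, -0.320) with yaw 12.1°.

```bash
python3 - <<'E'
from h import *
s=r.read_state()
print(to_tool(s,np.array([.5245,-.062,.103]),R.from_euler('z',-8.5,degrees=True)*R.from_quat([1,0,0,0])))
E
```

```text
(array([ 0.48018391, -0.06751808, 16.74375029]), array([0.00065867, 0.00022179, 0.01481053]))
```

Emit:
{"method": "carry_out", "body": {
  "steps": [
    [[0.5, 0, 2, 0, 0, 0.015], [0.5, 0, 4, 0, 0, 0.015], [0.5, 0, 6, 0, 0, 0.015], [0.5, 0, 8, 0, 0, 0.015], [0.5, 0, 10, 0, 0, 0.015], [0.5, 0, 12, 0, 0, 0.015], [0.5, 0, 13.5, 0, 0, 0.015], [0.5, 0, 15, 0, 0, 0.015], [0.5, 0, 16, 0, 0, 0.015], [0.5, 0, 16.7, 0, 0, 0.015], [0.5, 0, 16.7, 0, 0, 0.015], [0.5, 0, 16.7, 0, 0, 0.015]]
  ]
}}

```text
time: 2.82
ee_pos: [0.5252, -0.0614, 0.1039]
eef_rot: [0.997, -0.073, 0.0, 0.0]
ft_force: [0.8, -0.8, 1.1]
width: 0.087
grip_force: 0.0
```

Emit:
{"method": "carry_out", "body": {
  "steps": [
    [[0, 0, 0, 0, 0, 0], [0, 0, 0, 0, 0, 0], [0, 0, 0, 0, 0, 0], [0, 0, 0, 0, 0, 0], [0, 0, 0, 0, 0, 0], [0, 0, 0, 0, 0, 0], [0, 0, 0, 0, 0, 0], [0, 0, 0, 0, 0, 0], [0, 0, 0, 0, 0, 0], [0, 0, 0, 0, 0, 0], [0, 0, 0, 0, 0, 0], [0, 0, 0, 0, 0, 0]]
  ],
  "hand": 1,
  "squeeze": 25
}}

```text
time: 3.82
ee_pos: [0.5251, -0.0611, 0.1035]
eef_rot: [0.997, -0.073, 0.0, 0.0]
ft_force: [-0.9, -0.2, 0.5]
width: 0.0148
grip_force: 0.0
```

Emit:
{"method": "carry_out", "body": {
  "steps": [
    [[0, 0, 0, 0, 0, 0], [0, 0, 0, 0, 0, 0], [0, 0, 0, 0, 0, 0], [0, 0, 0, 0, 0, 0], [0, 0, 0, 0, 0, 0], [0, 0, 0, 0, 0, 0]]
  ]
}}

```text
time: 4.32
ee_pos: [0.5251, -0.0611, 0.1035]
eef_rot: [0.997, -0.073, -0.0, 0.0]
ft_force: [0.0, -0.3, -0.3]
width: 0.01
grip_force: 25.0
```

Gripped at 10.0 mm, which matches the tab, with 25 N. Now lifting 12 cm.

Emit:
{"method": "carry_out", "body": {
  "steps": [
    [[0, 0, -0.3, 0, 0, 0], [0, 0, -0.8, 0, 0, 0], [0, 0, -1.5, 0, 0, 0], [0, 0, -2.3, 0, 0, 0], [0, 0, -3.2, 0, 0, 0], [0, 0, -4.2, 0, 0, 0], [0, 0, -5.3, 0, 0, 0], [0, 0, -6.4, 0, 0, 0], [0, 0, -7.6, 0, 0, 0], [0, 0, -8.8, 0, 0, 0], [0, 0, -10, 0, 0, 0], [0, 0, -11, 0, 0, 0], [0, 0, -11.7, 0, 0, 0], [0, 0, -12, 0, 0, 0], [0, 0, -12, 0, 0, 0]]
  ]
}}

```text
time: 5.57
ee_pos: [0.5254, -0.0611, 0.2242]
eef_rot: [0.997, -0.073, 0.0, 0.0]
ft_force: [-1.0, -0.5, -1.7]
width: 0.01
grip_force: 25.0
```

```bash
python3 - <<'E'
from h import *
s=r.read_state(); print(s["time"],s["ee_pos"],s["grip_force"],s["width"],s["ft_force"])
print(to_tool(s,np.array([.558,-.320,.2235]),R.from_euler('z',12.1,degrees=True)*R.from_quat([1,0,0,0])))
E
```

```text
5.5667 [ 0.52540371 -0.0610865   0.22418639] 24.994785154704005 0.009975238816947703 [-0.9656892  -0.51093835 -1.73269205]
(array([ 6.99723161, 25.14009644,  0.07878255]), array([ 3.10266665e-04, -8.83558469e-04, -3.57408670e-01]))
```

Emit:
{"method": "carry_out", "body": {
  "steps": [
    [[0.1, 0.4, 0, 0, 0, -0.005], [0.4, 1.3, 0, 0, 0, -0.02], [0.7, 2.5, 0, 0, 0, -0.035], [1.1, 4, 0, 0, 0, -0.055], [1.6, 5.7, 0, 0, 0, -0.08], [2.1, 7.5, 0, 0, 0, -0.105], [2.6, 9.4, 0, 0, 0, -0.13], [3.2, 11.3, 0, 0, 0, -0.16], [3.7, 13.2, 0, 0, 0, -0.185], [4.2, 15.1, 0, 0, 0, -0.215], [4.7, 17, 0, 0, 0, -0.24], [5.2, 18.8, 0, 0, 0, -0.265], [5.7, 20.5, 0, 0, 0, -0.29], [6.1, 22.1, 0, 0, 0, -0.315], [6.5, 23.5, 0, 0, 0, -0.335], [6.8, 24.5, 0, 0, 0, -0.35], [7, 25.1, 0, 0, 0, -0.357], [7, 25.1, 0, 0, 0, -0.357], [7, 25.1, 0, 0, 0, -0.357], [7, 25.1, 0, 0, 0, -0.357]]
  ]
}}

```text
time: 7.23
ee_pos: [0.558, -0.3185, 0.2234]
eef_rot: [0.994, 0.106, -0.0, -0.0]
ft_force: [0.4, 0.6, -1.3]
width: 0.0096
grip_force: 25.0
```

```bash
python3 - <<'E'
from h import *
s=r.read_state(); print(s["time"],s["ee_pos"],s["eef_rot"],s["width"],s["ft_force"])
im=r.camera("wrist"); cv2.imwrite("pics/w2.png",im[:,:,::-1]); cv2.imwrite("pics/s2.png",r.camera("side")[:,:,::-1]);cv2.imwrite("pics/t2.png",r.camera("top")[:,:,::-1])
a=cv2.imread("pics/w2.png")[60:260,190:370];b=cv2.imread("pics/s2.png")[200:350,190:290]
a=cv2.resize(a,None,fx=2.9,fy=2.9,interpolation=cv2.INTER_CUBIC);b=cv2.resize(b,None,fx=2.7,fy=2.7,interpolation=cv2.INTER_CUBIC)
c=np.zeros((600,800,3),np.uint8);c[:a.shape[0],:a.shape[1]]=a;c[:b.shape[0],526:526+b.shape[1]]=b;cv2.imwrite("pics/c2.png",c);print(a.shape,b.shape)
E
```

```text
7.2333 [ 0.55795615 -0.31850897  0.22337632] [ 9.94405683e-01  1.05627875e-01 -5.22391957e-05 -2.95475899e-04] 0.009612098025027518 [ 0.35221162  0.61302626 -1.26981018]
(580, 522, 3) (405, 270, 3)
```

View pics/c2.png

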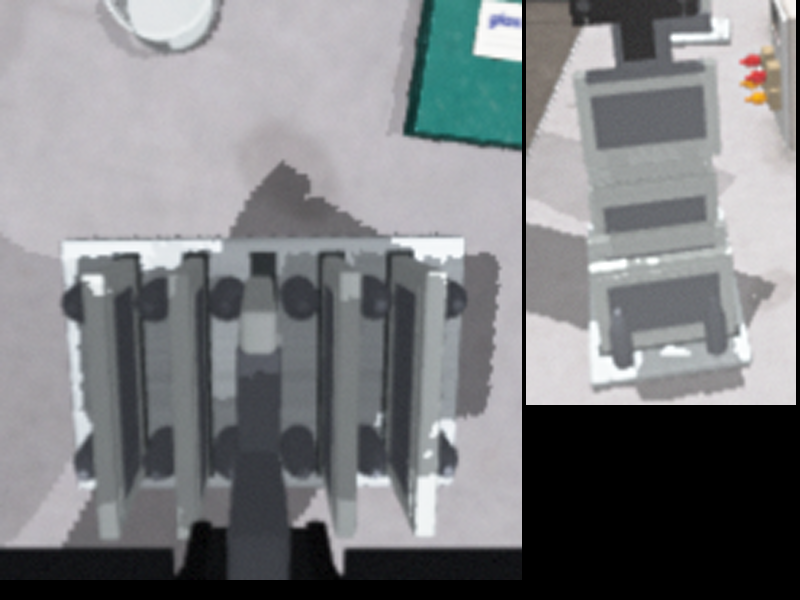

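The wrist view shows the held cassette centred over the gap. Crop pixels: posts near (228,297), (300,297), (230,450) and (299,450), and plate tops near columns 100, 185, 348 and 430. I'll measure these and the held slab's far end.

```bash
python3 - <<'E'
from h import *
p=r.camera_params("wrist"); s=r.read_state(); C=lambda x,y:(189.8+x/2.9,59.8+y/2.9)
print(s["ee_pos"])
Q=[]
for a,b in [((93,280),(109,532)),((181,285),(188,532)),((351,278),(346,528)),((436,278),(425,528))]:
    a=plane(p,*C(*a),.09);b=plane(p,*C(*b),.09);d=a-b;Q.append((a+b)/2);print("plate",((a+b)/2).round(4),np.linalg.norm(d).round(4),np.degrees(np.arctan2(d[1],d[0])).round(1))
print(np.mean(Q,0), [np.linalg.norm(Q[i]-Q[i+1]).round(4) for i in range(3)])
P=[plane(p,*C(*c),.055) for c in [(228,297),(300,297),(230,450),(299,450)]];print(np.mean(P,0),np.round(P,4).tolist())
print("rackbase mid", np.mean([plane(p,*C(*c),.01) for c in [(63,241),(464,239),(457,485),(80,485)]],0))
zf=s["ee_pos"][2]-.0135; print("zslabtop",zf,"slab far end", plane(p,*C(260,350),zf).round(4), plane(p,*C(261,312),zf).round(4))
R0=R.from_quat(s["eef_rot"]); print("TCP proj line far end expected",R0.apply([.05,0,.0135])+s["ee_pos"], (proj(p,R0.apply([.05,0,.0135])+s["ee_pos"])-[189.8,59.8])*2.9)
for z in(.12,.2):print(z,proj(p,R0.apply([.05,0,s["ee_pos"][2]-z])+s["ee_pos"])*2.9-np.array([189.8,59.8])*2.9)
E
```

```text
[ 0.55797965 -0.31878867  0.2237486 ]
plate [ 0.5458 -0.263   0.09  ] 0.0945 12.7
plate [ 0.5514 -0.2928  0.09  ] 0.0927 12.3
plate [ 0.5659 -0.3506  0.09  ] 0.0935 12.7
plate [ 0.5721 -0.3797  0.09  ] 0.0935 12.9
[ 0.55879659 -0.32154666  0.09      ] [np.float64(0.0303), np.float64(0.0596), np.float64(0.0298)]
[ 0.56410509 -0.31993666  0.055     ] [[0.5917, -0.2994, 0.055], [0.5976, -0.327, 0.055], [0.5305, -0.3128, 0.055], [0.5365, -0.3406, 0.055]]
rackbase mid [ 0.55872597 -0.32223404  0.01      ]
zslabtop 0.21024860195298695 slab far end [ 0.6012 -0.31    0.2102] [ 0.609  -0.3085  0.2102]
TCP proj line far end expected [ 0.60686576 -0.30828307  0.21025671] [[257.79189199 321.97062667]]
0.12 [[258.18359799 279.75376332]]
0.2 [[257.85483376 315.18552303]]
```

Slot centre by plate tops, rack base and posts is (0.5588, -0.3215), yaw about 12.4°. The tool needs +0.25 cm along its y. I'll shift it and lower partway first.

Emit:
{"method": "carry_out", "body": {
  "steps": [
    [[0, 0.1, 0, 0, 0, -0.002], [0, 0.25, 0, 0, 0, -0.004], [0, 0.25, 0.4, 0, 0, -0.004], [0, 0.25, 1, 0, 0, -0.004], [0, 0.25, 1.8, 0, 0, -0.004], [0, 0.25, 2.7, 0, 0, -0.004], [0, 0.25, 3.6, 0, 0, -0.004], [0, 0.25, 4.4, 0, 0, -0.004], [0, 0.25, 5.1, 0, 0, -0.004], [0, 0.25, 5.5, 0, 0, -0.004], [0, 0.25, 5.5, 0, 0, -0.004], [0, 0.25, 5.5, 0, 0, -0.004], [0, 0.25, 5.5, 0, 0, -0.004]]
  ]
}}

```text
time: 8.47
ee_pos: [0.5587, -0.3222, 0.1691]
eef_rot: [0.994, 0.107, 0.0, 0.0]
ft_force: [0.4, 1.0, -1.7]
width: 0.01
grip_force: 25.0
```

Emit:
{"method": "carry_out", "body": {
  "steps": [
    [[0, -0.08, 0.3, 0, 0, 0], [0, -0.08, 0.7, 0, 0, 0], [0, -0.08, 1.1, 0, 0, 0], [0, -0.08, 1.5, 0, 0, 0], [0, -0.08, 1.9, 0, 0, 0], [0, -0.08, 2.3, 0, 0, 0], [0, -0.08, 2.7, 0, 0, 0], [0, -0.08, 3.1, 0, 0, 0], [0, -0.08, 3.5, 0, 0, 0], [0, -0.08, 3.9, 0, 0, 0], [0, -0.08, 4.3, 0, 0, 0], [0, -0.08, 4.7, 0, 0, 0], [0, -0.08, 5.1, 0, 0, 0], [0, -0.08, 5.5, 0, 0, 0], [0, -0.08, 5.5, 0, 0, 0], [0, -0.08, 5.5, 0, 0, 0]]
  ]
}}

```text
time: 9.8
ee_pos: [0.5581, -0.3212, 0.1133]
eef_rot: [0.994, 0.107, -0.0, -0.0]
ft_force: [0.0, -1.0, -1.0]
width: 0.0095
grip_force: 25.0
```

Emit:
{"method": "carry_out", "body": {
  "steps": [
    [[0, 0, 0.15, 0, 0, 0], [0, 0, 0.3, 0, 0, 0], [0, 0, 0.45, 0, 0, 0], [0, 0, 0.6, 0, 0, 0], [0, 0, 0.7, 0, 0, 0], [0, 0, 0.8, 0, 0, 0], [0, 0, 0.85, 0, 0, 0], [0, 0, 0.9, 0, 0, 0], [0, 0, 0.9, 0, 0, 0], [0, 0, 0.9, 0, 0, 0]]
  ]
}}

```text
time: 10.63
ee_pos: [0.5582, -0.3213, 0.1046]
eef_rot: [0.994, 0.107, 0.0, 0.0]
ft_force: [0.8, 0.7, -1.8]
width: 0.0099
grip_force: 25.0
```

Emit:
{"method": "carry_out", "body": {
  "steps": [
    [[0, 0, 0.03, 0, 0, 0], [0, 0, 0.06, 0, 0, 0], [0, 0, 0.08, 0, 0, 0], [0, 0, 0.1, 0, 0, 0], [0, 0, 0.1, 0, 0, 0], [0, 0, 0.1, 0, 0, 0]]
  ]
}}

```text
time: 11.13
ee_pos: [0.5582, -0.3213, 0.1036]
eef_rot: [0.994, 0.107, 0.0, 0.0]
ft_force: [-0.1, 0.4, -1.2]
width: 0.0098
grip_force: 25.0
```

Emit:
{"method": "carry_out", "body": {
  "steps": [
    [[0, 0, 0.04, 0, 0, 0], [0, 0, 0.08, 0, 0, 0], [0, 0, 0.1, 0, 0, 0], [0, 0, 0.1, 0, 0, 0], [0, 0, 0.1, 0, 0, 0]]
  ]
}}

```text
time: 11.55
ee_pos: [0.5583, -0.3215, 0.1036]
eef_rot: [0.994, 0.107, 0.0, 0.0]
ft_force: [-2.8, 1.2, 7.4]
width: 0.0103
grip_force: 25.0
```

Contact at 7.4 N at the expected height of 0.1036, so it stands on the floor. Opening only to about 30 mm.

Emit:
{"method": "carry_out", "body": {
  "steps": [
    [[0, 0, 0, 0, 0, 0], [0, 0, 0, 0, 0, 0], [0, 0, 0, 0, 0, 0], [0, 0, 0, 0, 0, 0], [0, 0, 0, 0, 0, 0], [0, 0, 0, 0, 0, 0]]
  ],
  "hand": 0.3
}}

```text
time: 12.05
ee_pos: [0.5582, -0.3212, 0.1025]
eef_rot: [0.994, 0.107, 0.0, 0.0]
ft_force: [0.2, 0.5, -0.5]
width: 0.0298
grip_force: 0.0
```

```bash
python3 - <<'E'
from h import *
s=r.read_state(); print(s["time"],s["ee_pos"],s["width"],s["ft_force"])
w=cv2.resize(r.camera("wrist")[60:280,180:380],None,fx=2,fy=2,interpolation=cv2.INTER_CUBIC);b=cv2.resize(r.camera("side")[200:350,190:290],None,fx=3,fy=3,interpolation=cv2.INTER_CUBIC)
c=np.zeros((450,720,3),np.uint8);c[:440,:400]=w;c[:450,410:710]=b;cv2.imwrite("pics/c3.png",c[:,:,::-1])
E
```

```text
12.05 [ 0.55819382 -0.32120702  0.10248835] 0.029845825815822853 [ 0.21648898  0.45102468 -0.45291592]
```

View pics/c3.png

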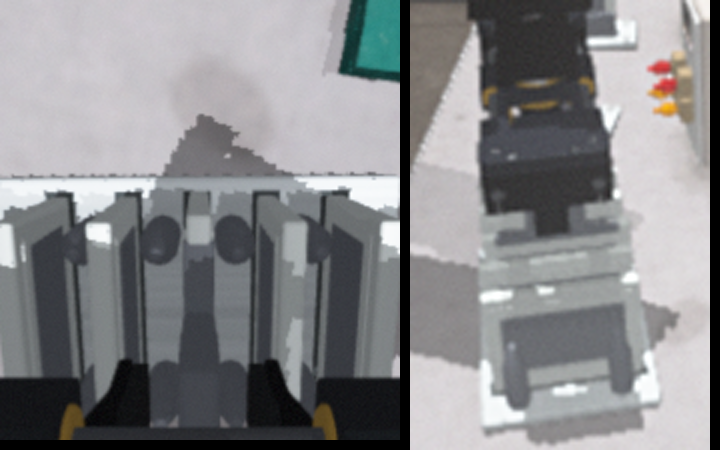

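The cassette stands in the middle slot, with its tab at column 198 between posts at 162 and 235. The neighbours are upright and the fingers are free of the tab. Now backing straight up.

Emit:
{"method": "carry_out", "body": {
  "steps": [
    [[0, 0, -0.4, 0, 0, 0], [0, 0, -1, 0, 0, 0], [0, 0, -2, 0, 0, 0], [0, 0, -3.2, 0, 0, 0], [0, 0, -4.6, 0, 0, 0], [0, 0, -6.2, 0, 0, 0], [0, 0, -8, 0, 0, 0], [0, 0, -10, 0, 0, 0], [0, 0, -12, 0, 0, 0], [0, 0, -14, 0, 0, 0], [0, 0, -15.5, 0, 0, 0], [0, 0, -16, 0, 0, 0], [0, 0, -16, 0, 0, 0], [0, 0, -16, 0, 0, 0]]
  ]
}}

```text
time: 13.32
ee_pos: [0.5581, -0.3212, 0.2625]
eef_rot: [0.994, 0.107, 0.0, 0.0]
ft_force: [-0.3, -0.1, 0.1]
width: 0.0303
grip_force: 0.0
```

```bash
python3 - <<'E'
from h import *
s=r.read_state(); print(s["time"],s["ee_pos"],s["width"],s["ft_force"])
w=cv2.resize(r.camera("wrist")[60:260,170:390],None,fx=2,fy=2,interpolation=cv2.INTER_CUBIC);b=cv2.resize(r.camera("side")[150:350,190:290],None,fx=2.5,fy=2.5,interpolation=cv2.INTER_CUBIC)
c=np.zeros((500,720,3),np.uint8);c[:400,:440]=w;c[:500,450:700]=b;cv2.imwrite("pics/c4.png",c[:,:,::-1])
E
```

```text
13.3167 [ 0.55811133 -0.32115287  0.26249078] 0.03027800856607266 [-0.31450218 -0.14716466  0.14022916]
```

View pics/c4.png

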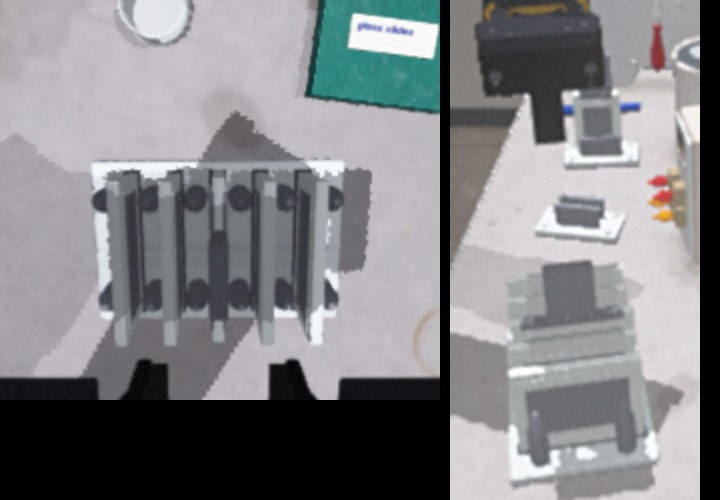

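The cassette, at column 218, stands upright in the middle slot with its ends in line with the four neighbours. Its holder is empty, and the narrow cassette is still in place at (600,120). Handing in.

```bash
python3 -c "
from bench import r
print(r.close_job())"
```

```text
the job is handed in; nothing more can be done
None
```

The wide cassette now stands upright on the floor of the rack's middle slot, centred and let go; the other cassettes look undisturbed in the last pictures, and I handed the job in at about 13 s.

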